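# Pile the sample cassette and reference tile on a cam-lift reading stage and hold it raised

## Robot

A 6-joint arm with a two-finger parallel gripper is mounted at the origin on the work surface. World frame = base frame: x ahead of the robot, y to its left, z up, the work surface at z = 0. Lengths are in m, angles in rad, forces in N, time in s.
With the tool pointing down it reaches from about 0.35 to 0.875 m from the base axis. Payload 15.5 kg.
Tool frame: the origin (TCP) lies at the very end of the fingers, on their centre line; the grasp point (between the pads) lies 19 mm behind it; z points along the fingers, y is the line along which they close (so a half turn about z gives the same grasp; the last joint's range is limited). The gripper opens to 85 mm and grips with 20 to 120 N. Pads are 22 mm wide; open, the fingers measure 114 mm over their backs; the gripper's body (76 mm by 85 mm) begins 54 mm behind the grasp point. The pads swing forward as they close: fully open they stand 13 mm farther back than shut.
Start: joints at [1.242, 0.494, 1.345, -0, 1.302, -0.096], TCP at [0.145, 0.608, 0.231] pointing down, gripper open.
Joint ranges: [-2.91, 2.91], [-0.82, 2.16], [0.22, 2.67], [-1.22, 4.37], [0.12, 2.79], [-3.08, 3.08]. Speed limits (rad/s): [1.89, 1.89, 2.57, 3.01, 3.01, 3.01].

## Interface

Orientations are given as a unit quaternion [w, x, y, z].
In Python, from bench import manip gives the robot as it stands.
- The arm moves only by the tool carry_out, never from a script. Its argument "steps" is a list of rows, each a list of 6 numbers: the shift along the tool's x, y, z in cm, then the turn, a rotation vector about the tool's x, y, z in rad. In form: [[tx, ty, tz, ax, ay, az], ...]. A call has 1 to 5 rows; each row shifts and turns the commanded pose from where the row before left it, along the tool's axes as they then stand; what a row does not reach is not made up. A row lasts 1/10 s, in which the tool goes at most 50 mm and 8.59 degrees, less where a joint would pass 70% of its speed; a pose out of reach is approached as far as the arm can. A call with a gripper value outside its range is refused whole. "gripper" is the opening, from 0 (shut) to 1 (fully open), set as the call begins (left out, the last holds). The fingers move at their own pace and stop on an object; "force" is the grip in N (left out, the last holds). Time passes only in rows, so rows that do not move let the fingers close. It gives the time, the measured TCP pose, the force, the opening and the grip force at its end, in the units of the state.
- manip.get_obs(): the state, without advancing time (a new reading comes with each control period).
- manip.snapshot(name): name is "scene" or "side" or "wrist"; returns (picture, depth): 480x640x3 uint8, red, green, blue; 480x640 float32, m along the optical axis (not along the pixel's ray), 0 where there is no reading.
- manip.camera_model(name): a dict with "K" (3x3 intrinsics, pixels), "pose" (4x4, takes a point from camera to world coordinates). Camera axes: x right, y down, z forward; pixel columns grow to the right and rows downward; lengths in m; the calibration is good to about 2 mm. A picture is of the moment at which its call begins: read the wrist's pose just before it. camera_model takes no time and is no camera call; for the wrist camera it gives the pose at the moment of the call.
- manip.job_done(): hands the job in; it is judged then, once.
Trained networks look in the newest picture that a camera, given by its name, has taken for a name from the list of things; names that differ only in an ending like _2 or _b are one class to them, and where a whole thing is asked for, a point or a joint stands for the part that bears it (a point fixed in the world has none). Each returns a list of dicts, best first, with "confidence" (0 to 1); they miss things now and then, are a little off and sometimes report something else, mostly with a low value. They report only what shows in the picture. A call takes as long as a camera call. They do not tell look-alikes from the thing itself.
- manip.silhouettes(name, camera): "region" (480x640 bool, what is visible of it) and "box" ([left, top, width, height] in pixels, round what is visible of it).
The state is a dict: "t": time; "joints": joint angles; "qvel": joint speeds; "joint_efforts": joint torques, N m; "position": TCP position; "tcp_rot": TCP orientation; "ft_force": force on the tool from outside, world axes, zero at the start; "moment": the same for the moment, N m; "opening": finger opening in m; "grip_force": force on a finger pad.
Only numpy, scipy, OpenCV 4.12 (cv2) and the standard library are available. Lean on these libraries where they do the work, as an engineer would, in place of code of your own. Each camera call takes 0.05 s, during which the arm holds its last target. There are 200 camera calls.

## Task

Lay the thick sample cassette flat on the middle of the lift stage, lined up with it, and then the thin reference tile squarely on top of the cassette. Then bring the cam lever round by its handle to the point of highest lift, and finish while still holding it there, as it springs back when let go. Leave the wash bottle, the green bottle, the beaker and the loose cap where they stand.

Things in the scene. Friction and masses are not known exactly. Their poses are not given: they have to be found in the camera images.
- unit: Fixed cam-lift reading unit. White base plate 150 (x) x 300 (y) x 10 mm; origin at the centre of its underside, on the bench. Aluminium cheeks carry a steel shaft along the unit's y axis, 50 mm straight above the origin, with an eccentric cam disc under the lift stage. At +y 122 mm stands a white reader column, 76 x 51 mm, 145 mm high. The lever is at the -y side, outside the cheeks.
- stage_top (a point): Centre of the upper face of the aluminium lift stage, a plain flat plate 80 (x) x 104 (y) x 8 mm without a rim, over the unit's origin. The face is 80 mm above the bench with the lever at rest and 94 mm at the highest lift. Its axes are the unit's axes.
- platform (a joint): Rise of the lift stage in m: 0 with the lever at rest, 0.014 at the highest lift; it follows the lever through the eccentric (0.014 x sine of the lever angle).
- cam (a joint): Angle of the cam lever about the shaft, rad. 0: at rest on its stop, arm level, pointing to the unit's -x; grows as the handle goes up and over towards +x; 1.57: arm upright, the highest lift; beyond, the stage sinks again (stop at 2.5). A spring always turns it back to 0, about 2 N at the handle at rest, 4 N when upright. Steel arm 16 mm wide, 8 mm thick, 85 mm to the -y side of the origin.
- lever: The cam lever: shaft, steel arm and black handle bar in one. Origin on the shaft axis, 50 mm straight above the unit's origin; axes those of the unit at angle 0, turning with the lever.
- handle (a point): The lever's black round handle bar, 16 mm in diameter, 60 mm long, parallel to the shaft and 100 mm from it. The point is the middle of the bar, 119 mm to the -y side of the unit's origin. At rest it is 50 mm above the bench, upright 150 mm, with free room round it and at rest only the base plate or bench below. It may turn between the fingers. Axes: the lever's (at angle 0 those of the unit).
- cassette: Thick sample cassette: white plastic block with two round grey-rimmed sample windows, 32 mm across, flush in its top, one behind the other along y, 56 (x) x 86 (y) x 18 mm, about 110 g. Origin at the centre of its underside; it lies flat on the bench at the start.
- tile: Thin reference tile: white ceramic block, plain on top, 56 (x) x 86 (y) x 11 mm, about 100 g. Origin at the centre of its underside; it lies flat on the bench at the start.
- wash_bottle: Bystander: whitish wash bottle with blue cap and bent blue spout, 68 mm in diameter, 205 mm high. Origin under its centre.
- green_bottle: Bystander: green bottle with red cap, 68 mm in diameter, 220 mm high. Origin under its centre.
- beaker: Bystander: clear plastic beaker, 64 mm in diameter, 60 mm high. Origin under its centre.
- cap: Bystander: loose orange bottle cap, 30 mm in diameter, 14 mm high. Origin under its centre.
Things that resemble listed ones, but are neither listed nor needed, are in the scene too. There is more than one size of the tile; the job needs the smaller. Several things have the shape of the cassette; the one meant has the colours described above.

How it is judged:
On the way, in this order (a step that is already met when the one before it is completed fails the run):
1. the cassette lies flat on the lift stage, centred, lined up and let go (horizontal distance between cassette and stage_top below 0.01 m and z of cassette in the frame of stage_top between -0.003 and 0.003 m and angle between the y axis of cassette and the y axis of stage_top, either way round below 0.14 rad and angle between cassette's own z axis and vertical below 0.06 rad and contact force between the fingers and cassette below 0.1 N), for 0.2 s.
2. the tile lies squarely on the cassette, let go (all of step 1 and horizontal distance between tile and cassette below 0.008 m and z of tile in the frame of cassette between 0.015 and 0.021 m and angle between the y axis of tile and the y axis of cassette, either way round below 0.14 rad and angle between tile's own z axis and vertical below 0.06 rad and contact force between the fingers and tile below 0.1 N), for 0.2 s.
3. the fingers bring the lever to its highest lift (value of joint cam between 1.37 and 1.77 rad and contact force between the fingers and lever above 1 N), for 0.2 s.
At the end, for the whole second after the job is handed in: Fingers hold the lever (over 1 N), lever still within 0.2 rad of upright, stage raised over 13.3 mm; cassette flat on the stage within 10 mm of its centre and 0.14 rad; tile flat on the cassette within 8 mm of centred and 0.14 rad (either way round); the fingers touch neither (all of step 2 and all of step 3 and value of joint platform above 0.0133 m and velocity of joint cam between -0.1 and 0.1 rad/s and contact force between lever and cassette below 0.1 N and contact force between lever and tile below 0.1 N); the arm keeps its last pose, push and grip.
It fails at once if the wash bottle is moved by more than 30 mm (distance of wash_bottle from where it was at the start of the episode above 0.03 m).
It fails at once if the green bottle is moved by more than 30 mm (distance of green_bottle from where it was at the start of the episode above 0.03 m).
It fails at once if the beaker is moved by more than 30 mm (distance of beaker from where it was at the start of the episode above 0.03 m).
It fails at once if the cap is moved by more than 30 mm (distance of cap from where it was at the start of the episode above 0.03 m).
It also fails if it takes over 69 s, if anything falls off the work surface, if the arm or the gripper's body presses on something with over 40 N, if the wrist force passes 120 N, or if a joint passes its speed limit or range.

## Working session

There is one attempt and no reset: what is moved stays moved. The work goes in short steps, Python scripts to look and compute and a tool call to move; the robot and the scene stay as the last step left them, time stands still between calls to the robot, and variables do not carry over. Pictures are saved under pics/ and viewed, at most 10 in all, crops included, and the job is handed in when it is done.

Besides the shell and the picture viewer there is one more tool, called after "Emit:" in YAML: its name, and indented under it one key for each argument. carry_out: Moves the arm, as the interface text tells. Its arguments: {"type":"object","properties":{"steps":{"type":"array"},"gripper":{"type":"number"},"force":{"type":"number"}},"required":["steps"]}

```bash
ls; mkdir -p pics; python3 - <<'E'
from bench import manip
import cv2,numpy as np
o=manip.get_obs(); print({k:np.round(v,3) for k,v in o.items()})
for n in("scene","side"):
    p,d=manip.snapshot(n); cv2.imwrite(f"pics/{n}0.png",p[:,:,::-1]); np.save(f"{n}0.npy",d)
    m=manip.camera_model(n); print(n,np.round(m["K"],1).tolist(),np.round(m["pose"],3).tolist())
E
```

```text
pics
{'t': np.float64(0.0), 'joints': array([ 1.242,  0.494,  1.346, -0.   ,  1.303, -0.095]), 'qvel': array([ 0.001, -0.002, -0.   , -0.001,  0.   , -0.001]), 'joint_efforts': array([-0.0000e+00, -8.8214e+01, -3.8387e+01, -0.0000e+00,  1.0000e-02,
       -0.0000e+00]), 'position': array([0.145, 0.608, 0.231]), 'tcp_rot': array([-0.   ,  0.117,  0.993, -0.001]), 'ft_force': array([-0.58 , -0.02 , -0.082]), 'moment': array([-0.075, -0.041,  0.037]), 'grip_force': np.float64(0.0), 'opening': np.float64(0.085)}
scene [[459.7, 0.0, 325.8], [0.0, 459.7, 233.0], [0.0, 0.0, 1.0]] [[-0.414, 0.746, -0.521, 1.206], [0.91, 0.337, -0.241, 0.312], [-0.004, -0.574, -0.819, 1.115], [0.0, 0.0, 0.0, 1.0]]
side [[604.2, 0.0, 318.9], [0.0, 604.2, 235.2], [0.0, 0.0, 1.0]] [[0.954, -0.175, 0.246, 0.194], [-0.301, -0.587, 0.752, -1.083], [0.013, -0.791, -0.612, 0.933], [0.0, 0.0, 0.0, 1.0]]
```

View pics/scene0.png

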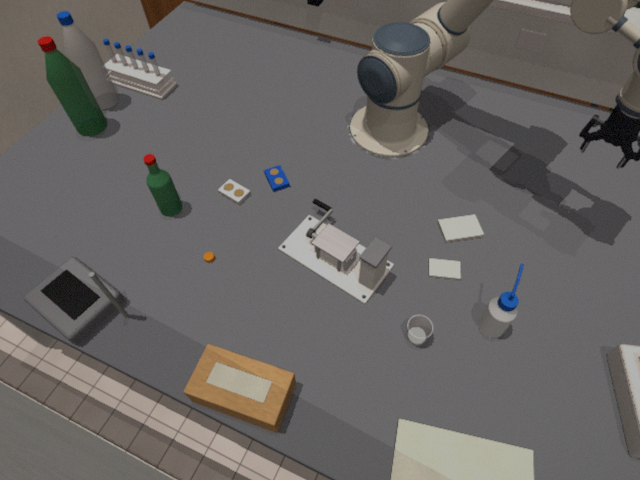

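View pics/side0.png

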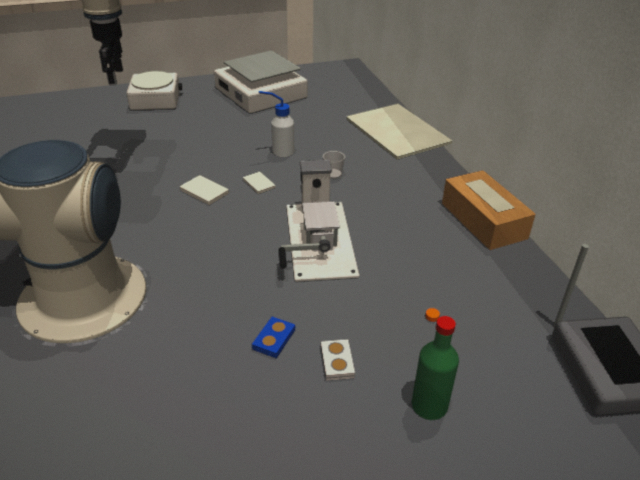

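The scene picture shows two cassette shapes, blue at (276,178) and white at (234,191). The white one fits the description. There are two tiles, at (461,228) and (445,269), and the second looks smaller. I'll measure them all and confirm in a crop.

```bash
cat > h.py <<'E'
from bench import manip
import cv2,numpy as np
def cloud(n,d,m=None):
    m=m or manip.camera_model(n); K=np.array(m["K"]);T=np.array(m["pose"])
    v,u=np.mgrid[:480,:640]
    P=np.stack([(u-K[0,2])/K[0,0]*d,(v-K[1,2])/K[1,1]*d,d],-1)
    return P@T[:3,:3].T+T[:3,3]
def rect(xy):
    "centre, (short,long), direction angle of long side"
    c,(a,b),ang=cv2.minAreaRect((xy*1000).astype(np.float32))
    ang=np.radians(ang)
    if a>b: a,b=b,a
    else: ang+=np.pi/2
    return np.round(np.array(c)/1000,4),(round(a,1),round(b,1)),round((ang+np.pi/2)%np.pi-np.pi/2,3)
E
python3 - <<'E'
from h import *
ims={}
for n in("scene","side"):
    p,d=manip.snapshot(n); ims[n]=p; W=cloud(n,d)
    for t in("cassette","tile","unit","lever","wash_bottle","green_bottle","beaker","cap"):
        for s in manip.silhouettes(t,n):
            if s["confidence"]<.3: continue
            r=s["region"]&(d>0); q=W[r]
            if len(q)<20: continue
            zt=np.percentile(q[:,2],90); top=q[abs(q[:,2]-np.median(q[:,2]))<.005] if t in("cassette","tile") else q
            print(n,t,round(s["confidence"],2),np.array(s["box"]).astype(int),len(q),"ztop",round(zt,3),"med",np.median(q[:,2]).round(3),*rect(top[:,:2]),p[r].mean(0).astype(int))
def crop(n,u,v,w=50,h=38): return cv2.resize(ims[n][v-h:v+h,u-w:u+w],(400,300),interpolation=cv2.INTER_CUBIC)
a=np.vstack([np.hstack([crop("scene",250,185),crop("scene",452,248)]),np.hstack([crop("side",320,348,66,50),crop("scene",340,245,75,56)])])
cv2.imwrite("pics/crop1.png",a[:,:,::-1])
E
```

```text
scene cassette 0.78 [218 177  30  26] 512 ztop 0.024 med 0.02 [ 0.4779 -0.3404] (59.6, 92.5) 1.406 [149 142 132]
scene cassette 0.76 [264 166  25  20] 406 ztop 0.024 med 0.021 [ 0.3725 -0.2481] (55.7, 94.4) 0.835 [ 57  81 127]
scene tile 0.83 [440 212  44  28] 899 ztop 0.02 med 0.017 [0.3234 0.3393] (80.8, 119.3) -0.962 [173 173 165]
scene tile 0.74 [426 257  34  20] 586 ztop 0.016 med 0.013 [0.4758 0.3358] (60.5, 85.4) -1.23 [173 173 165]
scene unit 0.89 [276 195 115 110] 5329 ztop 0.139 med 0.017 [0.5287 0.0385] (219.6, 321.3) 1.371 [148 145 142]
scene lever 0.79 [307 197  22  41] 332 ztop 0.063 med 0.058 [ 0.4682 -0.0466] (63.2, 181.4) 0.369 [85 83 81]
scene wash_bottle 0.61 [477 267  42  73] 1330 ztop 0.156 med 0.107 [0.5323 0.5053] (67.9, 188.8) -0.217 [ 93 103 119]
scene green_bottle 0.79 [140 156  42  59] 1292 ztop 0.203 med 0.12 [ 0.5369 -0.5783] (69.2, 305.2) 0.908 [47 61 41]
scene beaker 0.61 [404 312  32  33] 652 ztop 0.061 med 0.031 [0.6881 0.3181] (62.2, 83.5) 0.868 [123 120 117]
scene beaker 0.33 [312 225  47  35] 1010 ztop 0.085 med 0.082 [0.5366 0.0328] (132.0, 134.6)
[... 760 characters left out ...]
, 551.1) 1.33 [148 144 133]
side lever 0.62 [278 229  48  38] 590 ztop 0.059 med 0.053 [ 0.4984 -0.0241] (125.9, 133.3) 1.468 [72 71 66]
side wash_bottle 0.86 [270 103  23  50] 1019 ztop 0.142 med 0.08 [0.625  0.6301] (66.6, 368.4) 1.305 [101 103 105]
side green_bottle 0.69 [317 341  37  42] 1126 ztop 0.02 med 0.017 [ 0.4803 -0.3346] (60.1, 104.4) 1.391 [160 150 131]
side green_bottle 0.59 [410 314  49 103] 3228 ztop 0.2 med 0.12 [ 0.6556 -0.3959] (67.2, 278.2) 1.095 [40 53 32]
side beaker 0.9 [324 152  22  29] 402 ztop 0.058 med 0.043 [0.6829 0.2959] (60.5, 349.7) 1.208 [112 107 100]
side cap 0.58 [427 306  11  16] 174 ztop 0.016 med 0.012 [ 0.6636 -0.367 ] (30.5, 262.9) 1.032 [158  77  22]
```

View pics/crop1.png

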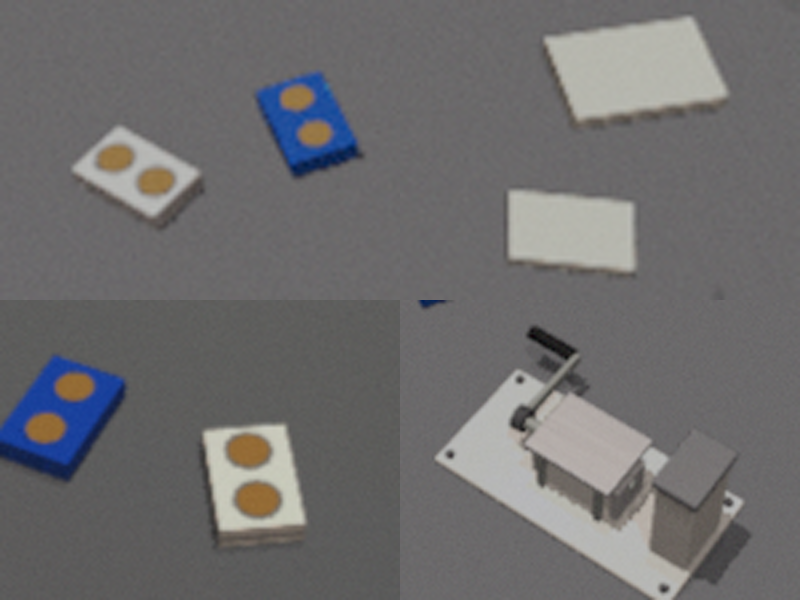

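The crops confirm the white cassette with grey-rimmed windows, scene (234,191), at about (0.478, -0.340). They also confirm the smaller tile, scene (445,269), about 58x88 mm, at about (0.476, 0.336). The other two, a blue cassette and an 81x120 tile, are look-alikes. The lever points toward the robot. Next I'll measure the stage, base and column, and where the wrist camera sits.

```bash
cat >> h.py <<'E'
from scipy.spatial.transform import Rotation as R
def pose():
    o=manip.get_obs(); q=o["tcp_rot"]; M=R.from_quat([q[1],q[2],q[3],q[0]]).as_matrix()
    return o,np.array(o["position"]),M
def plan(x,y,z,yaw):
    "shift in tool axes, cm, (turned orientation last) to reach a tool-down pose whose closing line has world angle yaw"
    o,p,M=pose(); d=M.T@(np.array([x,y,z])-p)*100
    G=np.array([[-np.sin(yaw),np.cos(yaw),0],[np.cos(yaw),np.sin(yaw),0],[0,0,-1.]]).T
    print("t",round(float(o["t"]),2),"TCP",p.round(4),"yaw",round(np.arctan2(M[1,1],M[0,1]),4),"shift cm",d.round(2),"turn",R.from_matrix(M.T@G).as_rotvec().round(3),"rows>=",np.ceil(np.linalg.norm(d)/5))
E
python3 - <<'E'
from h import *
for n in("scene","side"):
    d=np.load(f"{n}0.npy"); W=cloud(n,d); near=(abs(W[...,0]-.55)<.15)&(abs(W[...,1]-.05)<.25)&(d>0)
    for lab,a,b in(("stage",.072,.09),("coltop",.13,.16),("base",.004,.018)):
        m=(near&(W[...,2]>a)&(W[...,2]<b)).astype(np.uint8)
        if lab=="base":
            p=cv2.imread(f"pics/{n}0.png"); m&=(p.min(2)>110).astype(np.uint8)
        k,L,S,C=cv2.connectedComponentsWithStats(m)
        i=1+np.argmax(S[1:,4]); q=W[L==i]
        print(n,lab,len(q),*rect(q[:,:2]),"z",np.median(q[:,2]).round(4),"mean",q.mean(0).round(4),"pix",C[i].round())
    p=cv2.imread(f"pics/{n}0.png"); m=near&(p.max(2)<45)&(W[...,2]>.03)&(W[...,2]<.08)&(W[...,1]<0); q=W[m]
    print(n,"handle",len(q),*rect(q[:,:2]),q.mean(0).round(4))
o,p,M=pose(); c=manip.camera_model("wrist")["pose"]; c=np.array(c)
print("wrist cam in tool",(M.T@(c[:3,3]-p)).round(3),(M.T@c[:3,:3]).round(2).tolist(),manip.camera_model("wrist")["K"])
plan(.44,.28,.25,.0)
E
```

```text
scene stage 994 [0.5636 0.0425] (83.0, 106.2) 1.361 z 0.0823 mean [0.5662 0.0432 0.0822] pix [335. 242.]
scene coltop 558 [0.5884 0.1617] (51.6, 79.8) -0.2 z 0.147 mean [0.5918 0.1623 0.1467] pix [375. 252.]
scene base 2391 [0.5616 0.041 ] (158.0, 303.9) 1.376 z 0.0123 mean [0.5912 0.0271 0.0122] pix [326. 261.]
scene handle 77 [ 0.4904 -0.0367] (48.9, 126.6) 0.376 [ 0.4526 -0.052   0.0573]
side stage 905 [0.5638 0.0434] (80.2, 112.2) 1.364 z 0.0791 mean [0.5625 0.039  0.079 ] pix [320. 216.]
side coltop 429 [0.5884 0.1627] (62.8, 77.0) -0.198 z 0.1437 mean [0.5864 0.1557 0.1426] pix [315. 167.]
side base 2161 [0.5658 0.0413] (151.0, 307.0) 1.364 z 0.0094 mean [ 0.5614 -0.0332  0.0094] pix [328. 257.]
side handle 145 [ 0.4872 -0.0417] (54.5, 133.9) 0.308 [ 0.4571 -0.0579  0.0546]
wrist cam in tool [ 0.077  0.001 -0.143] [[-0.0, -0.95, -0.31], [1.0, -0.0, 0.0], [-0.0, -0.31, 0.95]] [[406.17859259   0.         315.13734078]
 [  0.         406.17859259 238.38758193]
 [  0.           0.           1.        ]]
t 1.0 TCP [0.1448 0.608  0.2313] yaw 1.337 shift cm [-36.31 -25.07  -1.87] turn [0.    0.    1.337] rows>= 9.0
```

Emit:
carry_out:
  steps:
    - [-4.9, -0.2, 0, 0, 0, 0.078]
    - [-4.9, -0.2, 0, 0, 0, 0.078]
    - [-4.9, -0.2, 0, 0, 0, 0.078]
    - [-4.9, -0.2, 0, 0, 0, 0.078]
    - [-4.9, -0.2, 0, 0, 0, 0.078]
  gripper: 1

```text
t: 1.5
position: [0.3681, 0.5054, 0.2313]
tcp_rot: [0.0, 0.308, 0.951, 0.0]
ft_force: [-1.3, 0.4, 0.3]
opening: 0.0855
grip_force: 0.0
```

Emit:
carry_out:
  steps:
    - [-4.9, -0.2, 0, 0, 0, 0.078]
    - [-4.9, -0.2, 0, 0, 0, 0.078]
    - [-4.9, -0.2, 0, 0, 0, 0.078]
    - [-4.9, -0.2, 0, 0, 0, 0.078]
    - [-4.9, -0.2, 0, 0, 0, 0.078]

```text
t: 2.0
position: [0.5337, 0.3264, 0.2313]
tcp_rot: [0.0, 0.487, 0.873, 0.0]
ft_force: [0.1, 0.8, 0.4]
opening: 0.0853
grip_force: 0.0
```

Emit:
carry_out:
  steps:
    - [-4.9, -0.2, 0, 0, 0, 0.078]
    - [-4.9, -0.2, 0, 0, 0, 0.078]
    - [-4.9, -0.2, 0, 0, 0, 0.078]
    - [-4.9, -0.2, 0, 0, 0, 0.078]
    - [-4.9, -0.2, 0, 0, 0, 0.078]

```text
t: 2.5
position: [0.619, 0.0979, 0.2313]
tcp_rot: [0.0, 0.647, 0.763, 0.0]
ft_force: [0.2, -0.2, 0.4]
opening: 0.0852
grip_force: 0.0
```

Emit:
carry_out:
  steps:
    - [-4.9, -0.2, 0, 0, 0, 0.078]
    - [-4.9, -0.2, 0, 0, 0, 0.078]
    - [-4.9, -0.2, 0, 0, 0, 0.078]
    - [-4.9, -0.2, 0, 0, 0, 0.078]
    - [0, 0, 0, 0, 0, 0]

```text
t: 3.0
position: [0.6196, -0.1012, 0.2312]
tcp_rot: [0.001, 0.759, 0.651, -0.0]
ft_force: [-0.5, 1.3, 0.1]
opening: 0.0856
grip_force: 0.0
```

```bash
python3 -c "
from h import *
plan(.478,-.340,.19,-.175)"
```

```text
t 3.0 TCP [ 0.6196 -0.1012  0.2312] yaw -0.1529 shift cm [-25.76 -10.36   4.16] turn [0.    0.001 0.022] rows>= 6.0
```

Emit:
carry_out:
  steps:
    - [-3.68, -1.48, 0.6, 0, 0, 0.003]
    - [-3.68, -1.48, 0.6, 0, 0, 0.003]
    - [-3.68, -1.48, 0.6, 0, 0, 0.003]
    - [-3.68, -1.48, 0.6, 0, 0, 0.003]

```text
t: 3.4
position: [0.5389, -0.2332, 0.2072]
tcp_rot: [0.0, 0.76, 0.65, 0.0]
ft_force: [0.5, -0.6, 0.7]
opening: 0.0856
grip_force: 0.0
```

Emit:
carry_out:
  steps:
    - [-3.68, -1.48, 0.6, 0, 0, 0.003]
    - [-3.68, -1.48, 0.6, 0, 0, 0.003]
    - [-3.68, -1.48, 0.56, 0, 0, 0.003]
    - [0, 0, 0, 0, 0, 0]
    - [0, 0, 0, 0, 0, 0]

```text
t: 3.9
position: [0.4779, -0.3345, 0.1896]
tcp_rot: [-0.0, 0.764, 0.645, 0.0]
ft_force: [0.3, -0.0, 1.1]
opening: 0.0854
grip_force: 0.0
```

```bash
cat >> h.py <<'E'
def look(x,y,z0,tag,r=.09):
    "rect of the bright thing near x,y above z0 in the wrist view"
    m=manip.camera_model("wrist"); p,d=manip.snapshot("wrist"); W=cloud("wrist",d,m)
    k=((d>0)&(np.hypot(W[...,0]-x,W[...,1]-y)<r)&(W[...,2]>z0)).astype(np.uint8)
    n,L,S,C=cv2.connectedComponentsWithStats(k); i=1+np.argmax(S[1:,4]); q=W[L==i]; zt=np.median(q[:,2]); q=q[abs(q[:,2]-zt)<.004]
    print(tag,len(q),*rect(q[:,:2]),"z",zt.round(4),"pix",C[i].round()); cv2.imwrite(f"pics/{tag}.png",p[:,:,::-1]); np.save(f"{tag}.npy",d)
    return q
E
python3 -c "
from h import *
look(.478,-.34,.008,'w_cas')
plan(.478,-.340,.02,-.175)"
```

```text
w_cas 13406 [ 0.481 -0.33 ] (27.2, 148.9) -0.166 z 0.2584 pix [319. 426.]
t 3.95 TCP [ 0.4784 -0.3338  0.1897] yaw -0.1663 shift cm [-0.62  0.06 16.97] turn [ 0.    -0.     0.009] rows>= 4.0
```

View pics/w_cas.png

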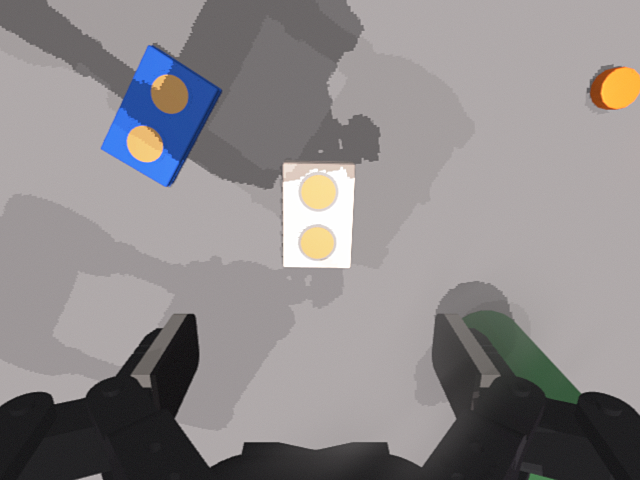

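The wrist view shows the white cassette at (318,215), with blue-cassette look-alike at (162,115). My mask caught the gripper, so I'll cap the height and redo it.

```bash
sed -i 's/(W\[...,2\]>z0)).ast/(W[...,2]>z0)\&(W[...,2]<z0+.035)).ast/' h.py
python3 -c "
from h import *
look(.478,-.34,.008,'w_cas2')
plan(.478,-.340,.02,-.175)"
```

```text
w_cas2 7191 [ 0.481  -0.3391] (55.5, 86.3) 1.38 z 0.0188 pix [317. 214.]
t 4.0 TCP [ 0.4787 -0.3334  0.1898] yaw -0.1654 shift cm [-0.66  0.03 16.98] turn [ 0.   -0.    0.01] rows>= 4.0
```

Emit:
carry_out:
  steps:
    - [-0.55, 0.27, 3.0, 0, 0, 0.025]
    - [0, 0, 4.0, 0, 0, 0]
    - [0, 0, 4.0, 0, 0, 0]
    - [0, 0, 3.5, 0, 0, 0]
    - [0, 0, 0, 0, 0, 0]

```text
t: 4.5
position: [0.4788, -0.3373, 0.0412]
tcp_rot: [-0.003, 0.771, 0.637, -0.0]
ft_force: [0.2, 0.5, 0.5]
opening: 0.0856
grip_force: 0.0
```

```bash
python3 -c "
from h import *
look(.4805,-.339,.008,'w_cas3')
plan(.4805,-.3393,.002,-.19)"
```

```text
w_cas3 21688 [ 0.4805 -0.3393] (56.2, 87.1) 1.381 z 0.0188 pix [317. 286.]
t 4.55 TCP [ 0.4798 -0.3384  0.0437] yaw -0.1895 shift cm [-0.09  0.1   4.17] turn [-0.003 -0.002  0.001] rows>= 1.0
```

Emit:
carry_out:
  steps:
    - [0, 0, 2.2, 0, 0, 0]
    - [0, 0, 1.5, 0, 0, 0]
    - [0, 0, 0.5, 0, 0, 0]
    - [0, 0, 0, 0, 0, 0]
    - [0, 0, 0, 0, 0, 0]

```text
t: 5.05
position: [0.4804, -0.3403, 0.0036]
tcp_rot: [0.0, 0.771, 0.637, 0.0]
ft_force: [-0.7, -0.2, -0.6]
opening: 0.0851
grip_force: 0.0
```

Emit:
carry_out:
  steps:
    - [0, 0, 0, 0, 0, 0]
    - [0, 0, 0, 0, 0, 0]
    - [0, 0, 0, 0, 0, 0]
    - [0, 0, 0, 0, 0, 0]
    - [0, 0, 0, 0, 0, 0]
  gripper: 0.45
  force: 40

```text
t: 5.55
position: [0.4802, -0.3402, 0.0034]
tcp_rot: [0.0, 0.771, 0.636, 0.0]
ft_force: [-1.5, 1.8, 10.1]
opening: 0.0548
grip_force: 41.1
```

Emit:
carry_out:
  steps:
    - [0, 0, -0.5, 0, 0, 0]
    - [0, 0, -2.5, 0, 0, 0]
    - [0, 0, -4, 0, 0, 0]
    - [0, 0, -4, 0, 0, 0]
    - [0, 0, -4, 0, 0, 0]

```text
t: 6.05
position: [0.4797, -0.3398, 0.1545]
tcp_rot: [-0.0, 0.771, 0.636, -0.0]
ft_force: [0.1, 0.8, -1.2]
opening: 0.0547
grip_force: 43.5
```

Emit:
carry_out:
  steps:
    - [0, 0, -3, 0, 0, 0]
    - [0, 0, 0, 0, 0, 0]
    - [0, 0, 0, 0, 0, 0]

```text
t: 6.35
position: [0.48, -0.34, 0.1832]
tcp_rot: [0.001, 0.771, 0.636, 0.0]
ft_force: [0.1, -0.3, -2.1]
opening: 0.0548
grip_force: 43.5
```

```bash
python3 -c "
from h import *
p,d=manip.snapshot('wrist');cv2.imwrite('pics/w_lift.png',p[:,:,::-1])
o,pp,M=pose();W=cloud('wrist',d)
Q=(W-pp)@M  # tool coords
k=(d>0)&(abs(Q[...,0])<.06)&(abs(Q[...,1])<.034)&(Q[...,2]>-.03)&(Q[...,2]<.012)&(p.max(2)>150)
q=Q[k];print('held in tool mm',rect(q[:,:2]),'z',np.percentile(q[:,2],[10,50,90]).round(4),len(q))
A=np.c_[q[:,:2],np.ones(len(q))];print('tilt',np.linalg.lstsq(A,q[:,2],rcond=None)[0].round(4))
print(o['ft_force'],o['opening'])
plan(.5637,.0425,.19,-.205)"
```

```text
held in tool mm (array([0.0009, 0.0012]), (57.2, 87.3), np.float64(0.004)) z [-0.0161 -0.0153 -0.0144] 31238
tilt [ 0.0183  0.0003 -0.0151]
[-1.14680645 -0.30254308 -1.3159041 ] 0.05484606932584068
t 6.4 TCP [ 0.4796 -0.3397  0.1821] yaw -0.191 shift cm [39.12  1.   -0.77] turn [-0.001 -0.     0.014] rows>= 8.0
```

View pics/w_lift.png

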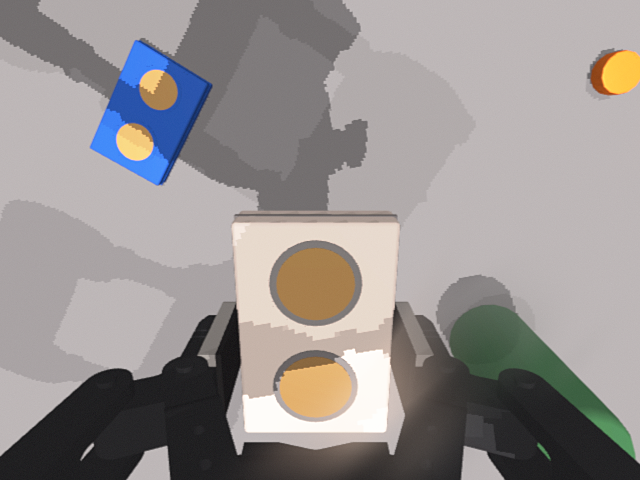

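Wrist view: the cassette is held squarely between the pads, with windows at (316,282) and (315,387). It sits about 1 mm off the tool axis, with its underside about 3 mm past the TCP. I'll carry it toward the stage and check the stage on the way.

Emit:
carry_out:
  steps:
    - [3, 0.1, 0, 0, 0, 0.007]
    - [4.5, 0.1, 0, 0, 0, 0.007]
    - [4.5, 0.1, 0, 0, 0, 0]
    - [4.5, 0.1, 0, 0, 0, 0]
    - [4.5, 0.1, 0, 0, 0, 0]

```text
t: 6.9
position: [0.5262, -0.1333, 0.1812]
tcp_rot: [-0.001, 0.776, 0.631, -0.001]
ft_force: [0.0, -0.2, -0.3]
opening: 0.0548
grip_force: 43.5
```

Emit:
carry_out:
  steps:
    - [3, 0.1, 0, 0, 0, 0]
    - [0, 0, 0, 0, 0, 0]
    - [0, 0, 0, 0, 0, 0]

```text
t: 7.2
position: [0.5335, -0.1055, 0.1815]
tcp_rot: [-0.001, 0.775, 0.632, -0.001]
ft_force: [-0.4, -0.5, -0.9]
opening: 0.0546
grip_force: 43.5
```

```bash
python3 -c "
from h import *
look(.5637,.0425,.07,'w_stage',.075)
plan(.5629,.0417,.10,-.205)"
```

```text
w_stage 9817 [0.5597 0.0097] (33.1, 80.3) -0.199 z 0.0807 pix [317.  33.]
t 7.25 TCP [ 0.5335 -0.1063  0.1817] yaw -0.2046 shift cm [15.09 -0.11  8.17] turn [-0.002  0.     0.   ] rows>= 4.0
```

Emit:
carry_out:
  steps:
    - [3.8, 0.03, 0, 0, 0, 0]
    - [4.0, 0.03, 0, 0, 0, 0]
    - [4.0, 0.03, 0, 0, 0, 0]
    - [3.4, 0.03, 0, 0, 0, 0]
    - [0, 0, 0, 0, 0, 0]

```text
t: 7.75
position: [0.5666, 0.0446, 0.1821]
tcp_rot: [-0.0, 0.775, 0.632, 0.0]
ft_force: [0.3, -1.2, -1.3]
opening: 0.055
grip_force: 43.4
```

Emit:
carry_out:
  steps:
    - [0, 0, 3, 0, 0, 0]
    - [0, 0, 3, 0, 0, 0]
    - [0, 0, 2, 0, 0, 0]
    - [0, 0, 1, 0, 0, 0]
    - [0, 0, 0, 0, 0, 0]

```text
t: 8.25
position: [0.5654, 0.0414, 0.0915]
tcp_rot: [-0.001, 0.776, 0.631, -0.001]
ft_force: [-0.1, -0.6, -1.7]
opening: 0.0545
grip_force: 43.4
```

```bash
python3 -c "
from h import *
plan(.5656,.0427,.0842,-.205);look(.5656,.0427,.07,'w_stage2',.075)"
```

```text
t 8.25 TCP [0.5654 0.0414 0.0915] yaw -0.2063 shift cm [ 0.13 -0.01  0.73] turn [-0.002  0.001 -0.001] rows>= 1.0
w_stage2 10613 [0.5716 0.0686] (55.5, 80.4) -0.199 z 0.0807 pix [310. 211.]
```

Emit:
carry_out:
  steps:
    - [0.2, 0, 0.3, 0, 0, 0]
    - [0, 0, 0.2, 0, 0, 0]
    - [0, 0, 0.15, 0, 0, 0]
    - [0, 0, 0, 0, 0, 0]
    - [0, 0, 0, 0, 0, 0]

```text
t: 8.8
position: [0.5666, 0.0445, 0.0864]
tcp_rot: [0.0, 0.776, 0.631, 0.0]
ft_force: [-0.4, 0.2, -0.9]
opening: 0.055
grip_force: 43.4
```

Emit:
carry_out:
  steps:
    - [-0.05, 0, 0.2, 0, 0, 0]
    - [0, 0, 0, 0, 0, 0]
    - [0, 0, 0, 0, 0, 0]

```text
t: 9.1
position: [0.5664, 0.0439, 0.0841]
tcp_rot: [-0.0, 0.776, 0.631, -0.0]
ft_force: [-1.3, -0.3, -1.5]
opening: 0.055
grip_force: 43.4
```

Emit:
carry_out:
  steps:
    - [0, 0, 0.1, 0, 0, 0]
    - [0, 0, 0, 0, 0, 0]
    - [0, 0, 0, 0, 0, 0]

```text
t: 9.4
position: [0.5665, 0.0439, 0.0834]
tcp_rot: [0.0, 0.776, 0.631, 0.0]
ft_force: [-1.4, -0.5, 3.9]
opening: 0.0551
grip_force: 44.0
```

Contact: the force turned to +3.9 N. I'll release, retreat and look.

Emit:
carry_out:
  steps:
    - [0, 0, 0, 0, 0, 0]
    - [0, 0, 0, 0, 0, 0]
    - [0, 0, 0, 0, 0, 0]
    - [0, 0, 0, 0, 0, 0]
    - [0, 0, 0, 0, 0, 0]
  gripper: 1

```text
t: 9.9
position: [0.5664, 0.0439, 0.0832]
tcp_rot: [0.0, 0.776, 0.631, 0.0]
ft_force: [0.1, 0.7, -0.5]
opening: 0.0856
grip_force: 0.0
```

Emit:
carry_out:
  steps:
    - [0, 0, -1, 0, 0, 0]
    - [0, 0, -3, 0, 0, 0]
    - [0, 0, -4, 0, 0, 0]
    - [0, 0, -4, 0, 0, 0]
    - [0, 0, 0, 0, 0, 0]

```text
t: 10.4
position: [0.569, 0.0439, 0.2091]
tcp_rot: [0.003, 0.776, 0.631, 0.003]
ft_force: [0.3, 1.0, -1.0]
opening: 0.0852
grip_force: 0.0
```

```bash
python3 -c "
from h import *
plan(.5656,.0427,.25,-.205)
look(.566,.043,.090,'w_p1',.075)
look(.566,.043,.072,'w_p1',.075)
p,d=manip.snapshot('wrist');W=cloud('wrist',d)
k=(d>0)&(np.hypot(W[...,0]-.566,W[...,1]-.043)<.075)&(W[...,2]>.074)&(W[...,2]<.105)
print('stage outline',rect(W[k][:,:2]))
"
```

```text
t 10.4 TCP [0.569  0.0439 0.2091] yaw -0.2049 shift cm [-0.18 -0.27 -4.1 ] turn [ 0.009 -0.002  0.   ] rows>= 1.0
w_p1 10645 [0.5684 0.0448] (56.1, 86.3) 1.367 z 0.0988 pix [310. 229.]
w_p1 10917 [0.5684 0.0447] (56.1, 86.4) 1.365 z 0.0982 pix [310. 222.]
stage outline (array([0.5658, 0.0445]), (80.2, 104.4), np.float64(1.372))
```

View pics/w_p1.png

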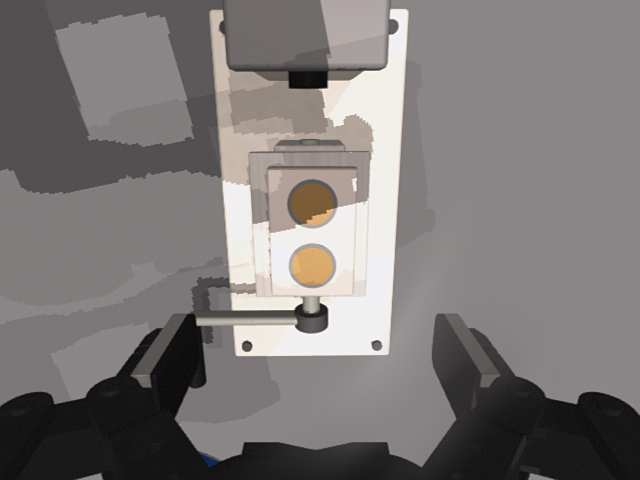

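The cassette lies flat on the stage: centre (0.568, 0.0448) against the stage's (0.566, 0.0445), with yaw matching to 0.01 rad. In the picture it sits at (311,231) inside the stage outline (250–369, 152–297). Now the tile.

Emit:
carry_out:
  steps:
    - [3.0, -1.6, 0, 0, 0, 0]
    - [4.2, -2.3, 0.2, 0, 0, 0]
    - [4.2, -2.3, 0.3, 0, 0, 0]
    - [4.2, -2.3, 0.3, 0, 0, 0]
    - [4.2, -2.3, 0.3, 0, 0, 0]

```text
t: 11.05
position: [0.4995, 0.2611, 0.1909]
tcp_rot: [-0.0, 0.776, 0.631, -0.001]
ft_force: [0.3, -0.7, -0.4]
opening: 0.0853
grip_force: 0.0
```

Emit:
carry_out:
  steps:
    - [4.2, -2.3, 0.3, 0, 0, 0]
    - [2.8, -1.8, 0.3, 0, 0, -0.125]
    - [0, 0, 0, 0, 0, -0.125]
    - [0, 0, 0, 0, 0, -0.125]
    - [0, 0, 0, 0, 0, -0.125]

```text
t: 11.55
position: [0.4741, 0.3366, 0.1847]
tcp_rot: [-0.001, 0.593, 0.805, -0.001]
ft_force: [-0.1, 0.6, -0.3]
opening: 0.0856
grip_force: 0.0
```

Emit:
carry_out:
  steps:
    - [0, 0, 0, 0, 0, 0]
    - [0, 0, 0, 0, 0, 0]

```text
t: 11.75
position: [0.4747, 0.3364, 0.1854]
tcp_rot: [-0.0, 0.597, 0.802, -0.001]
ft_force: [-0.3, -1.1, -0.3]
opening: 0.0854
grip_force: 0.0
```

```bash
python3 -c "
from h import *
look(.478,.337,.005,'w_tile')
plan(.478,.337,.04,.3)"
```

```text
w_tile 7244 [0.4785 0.3393] (56.1, 85.7) -1.271 z 0.0117 pix [319. 205.]
t 11.8 TCP [0.4748 0.3364 0.1856] yaw 0.2912 shift cm [-0.03  0.34 14.56] turn [-0.001  0.    -0.009] rows>= 3.0
```

Emit:
carry_out:
  steps:
    - [0.17, 0.4, 3, 0, 0, -0.009]
    - [0, 0, 4, 0, 0, 0]
    - [0, 0, 4, 0, 0, 0]
    - [0, 0, 3, 0, 0, 0]
    - [0, 0, 0, 0, 0, 0]

```text
t: 12.3
position: [0.4763, 0.3381, 0.0427]
tcp_rot: [-0.001, 0.593, 0.805, -0.003]
ft_force: [-0.1, 0.3, 1.4]
opening: 0.0854
grip_force: 0.0
```

```bash
python3 -c "
from h import *
look(.4785,.339,.005,'w_tile2')
plan(.4785,.3393,.0025,.3)"
```

```text
w_tile2 20192 [0.4784 0.3389] (56.1, 86.6) -1.274 z 0.0117 pix [317. 274.]
t 12.35 TCP [0.4775 0.3388 0.045 ] yaw 0.3018 shift cm [0.02 0.13 4.25] turn [-0.004  0.001  0.002] rows>= 1.0
```

Emit:
carry_out:
  steps:
    - [0, 0.05, 2.2, 0, 0, 0]
    - [0, 0, 1.5, 0, 0, 0]
    - [0, 0, 0.55, 0, 0, 0]
    - [0, 0, 0, 0, 0, 0]
    - [0, 0, 0, 0, 0, 0]

```text
t: 12.85
position: [0.4793, 0.3398, 0.0045]
tcp_rot: [0.0, 0.592, 0.806, 0.0]
ft_force: [-0.1, 0.0, 1.1]
opening: 0.0858
grip_force: 0.0
```

Emit:
carry_out:
  steps:
    - [0, 0, 0, 0, 0, 0]
    - [0, 0, 0, 0, 0, 0]
    - [0, 0, 0, 0, 0, 0]
    - [0, 0, 0, 0, 0, 0]
    - [0, 0, 0, 0, 0, 0]
  gripper: 0.45
  force: 40

```text
t: 13.35
position: [0.4791, 0.3397, 0.0046]
tcp_rot: [0.0, 0.592, 0.806, 0.0]
ft_force: [-2.4, -1.2, 13.3]
opening: 0.0542
grip_force: 39.4
```

Gripped (opening 54 mm, 39 N). I'll lift a little first and check the hold.

Emit:
carry_out:
  steps:
    - [0, 0, -0.5, 0, 0, 0]
    - [0, 0, -2, 0, 0, 0]
    - [0, 0, -4, 0, 0, 0]
    - [0, 0, -4, 0, 0, 0]
    - [0, 0, -4, 0, 0, 0]

```text
t: 13.85
position: [0.4786, 0.3394, 0.1504]
tcp_rot: [-0.0, 0.592, 0.806, -0.0]
ft_force: [1.0, 0.1, -1.4]
opening: 0.0535
grip_force: 42.8
```

Emit:
carry_out:
  steps:
    - [0, 0, -4, 0, 0, 0]
    - [0, 0, 0, 0, 0, 0]
    - [0, 0, 0, 0, 0, 0]

```text
t: 14.15
position: [0.479, 0.3397, 0.1894]
tcp_rot: [0.0, 0.592, 0.806, 0.001]
ft_force: [0.4, -0.4, -2.3]
opening: 0.0541
grip_force: 42.8
```

```bash
python3 -c "
from h import *
p,d=manip.snapshot('wrist');cv2.imwrite('pics/w_lift2.png',p[:,:,::-1])
o,pp,M=pose();W=cloud('wrist',d)
Q=(W-pp)@M
k=(d>0)&(abs(Q[...,0])<.06)&(abs(Q[...,1])<.034)&(Q[...,2]>-.03)&(Q[...,2]<.012)&(p.max(2)>150)
q=Q[k];print('held in tool mm',rect(q[:,:2]),'z',np.percentile(q[:,2],[10,50,90]).round(4),len(q))
A=np.c_[q[:,:2],np.ones(len(q))];print('tilt',np.linalg.lstsq(A,q[:,2],rcond=None)[0].round(4))
print(o['ft_force'],o['opening'],o['grip_force'])
plan(.567,.0447,.19,-.205)"
```

```text
held in tool mm (array([-0.0009,  0.0019]), (56.3, 87.3), np.float64(0.002)) z [-0.0075 -0.0068 -0.0061] 29310
tilt [-0.0001  0.0011 -0.0068]
[-0.25653686 -0.61789652 -1.38397497] 0.053531181166521745 42.81206667423248
t 14.2 TCP [0.4785 0.3393 0.1882] yaw 0.304 shift cm [-30.76  -0.37  -0.18] turn [-0.001  0.     0.509] rows>= 7.0
```

Emit:
carry_out:
  steps:
    - [0, 0, 0, 0, 0, 0.127]
    - [0, 0, 0, 0, 0, 0.127]
    - [0, 0, 0, 0, 0, 0.127]
    - [0, 0, 0, 0, 0, 0.128]
    - [-2.8, 1.5, 0, 0, 0, 0]

```text
t: 14.7
position: [0.4866, 0.3106, 0.1868]
tcp_rot: [-0.001, 0.777, 0.63, -0.001]
ft_force: [1.4, -0.3, -1.4]
opening: 0.0535
grip_force: 42.8
```

Emit:
carry_out:
  steps:
    - [-4.0, 2.15, 0, 0, 0, 0]
    - [-4.0, 2.15, 0, 0, 0, 0]
    - [-4.0, 2.15, 0, 0, 0, 0]
    - [-4.0, 2.15, 0, 0, 0, 0]
    - [-4.0, 2.15, 0, 0, 0, 0]

```text
t: 15.2
position: [0.5517, 0.0896, 0.187]
tcp_rot: [-0.001, 0.776, 0.631, -0.001]
ft_force: [0.7, 0.7, -1.7]
opening: 0.0535
grip_force: 42.8
```

Emit:
carry_out:
  steps:
    - [-3.0, 1.7, 0, 0, 0, 0]
    - [-1.1, 0.6, 0, 0, 0, 0]
    - [0, 0, 0, 0, 0, 0]
    - [0, 0, 0, 0, 0, 0]

```text
t: 15.6
position: [0.5658, 0.0472, 0.1877]
tcp_rot: [-0.001, 0.776, 0.631, -0.001]
ft_force: [0.3, 0.0, -1.1]
opening: 0.0537
grip_force: 42.8
```

```bash
python3 -c "
from h import *
plan(.5662,.0458,.11,-.205)
"
```

```text
t 15.6 TCP [0.5658 0.0472 0.1877] yaw -0.2053 shift cm [-0.13  0.08  7.77] turn [-0.002  0.    -0.   ] rows>= 2.0
```

Emit:
carry_out:
  steps:
    - [-0.12, 0.05, 2.5, 0, 0, 0]
    - [0, 0, 3, 0, 0, 0]
    - [0, 0, 1.5, 0, 0, 0]
    - [0, 0, 0.7, 0, 0, 0]
    - [0, 0, 0, 0, 0, 0]

```text
t: 16.1
position: [0.5661, 0.0463, 0.1109]
tcp_rot: [-0.001, 0.775, 0.632, -0.001]
ft_force: [0.5, 0.8, -0.9]
opening: 0.0541
grip_force: 42.8
```

Emit:
carry_out:
  steps:
    - [0, 0, 0, 0, 0, 0]
    - [0, 0, 0, 0, 0, 0]

```text
t: 16.3
position: [0.5674, 0.0456, 0.1126]
tcp_rot: [0.0, 0.776, 0.631, 0.001]
ft_force: [0.6, 0.8, -1.5]
opening: 0.0542
grip_force: 42.8
```

```bash
python3 -c "
from h import *
plan(.5662,.0458,.1030,-.205)
"
```

```text
t 16.3 TCP [0.5674 0.0456 0.1126] yaw -0.2047 shift cm [-0.01 -0.12  0.96] turn [ 0.001 -0.     0.   ] rows>= 1.0
```

Emit:
carry_out:
  steps:
    - [0, -0.1, 0.4, 0, 0, 0]
    - [0, 0, 0.35, 0, 0, 0]
    - [0, 0, 0, 0, 0, 0]
    - [0, 0, 0, 0, 0, 0]

```text
t: 16.7
position: [0.5658, 0.0455, 0.1041]
tcp_rot: [-0.0, 0.776, 0.631, -0.0]
ft_force: [-0.4, -0.1, -1.2]
opening: 0.0537
grip_force: 42.8
```

Emit:
carry_out:
  steps:
    - [0, 0, 0.15, 0, 0, 0]
    - [0, 0, 0, 0, 0, 0]
    - [0, 0, 0, 0, 0, 0]

```text
t: 17.0
position: [0.566, 0.0455, 0.1028]
tcp_rot: [0.0, 0.776, 0.631, 0.0]
ft_force: [0.8, -0.4, -0.4]
opening: 0.0538
grip_force: 43.0
```

Emit:
carry_out:
  steps:
    - [0, 0, 0.08, 0, 0, 0]
    - [0, 0, 0, 0, 0, 0]
    - [0, 0, 0, 0, 0, 0]

```text
t: 17.3
position: [0.5661, 0.0455, 0.1025]
tcp_rot: [0.0, 0.776, 0.631, 0.0]
ft_force: [-1.6, -0.3, 11.3]
opening: 0.0533
grip_force: 44.7
```

Firm contact at the expected height. I'll release, rise and look.

Emit:
carry_out:
  steps:
    - [0, 0, -0.08, 0, 0, 0]
    - [0, 0, 0, 0, 0, 0]
    - [0, 0, 0, 0, 0, 0]
    - [0, 0, 0, 0, 0, 0]
    - [0, 0, 0, 0, 0, 0]
  gripper: 1

```text
t: 17.8
position: [0.5659, 0.0455, 0.1026]
tcp_rot: [-0.0, 0.776, 0.631, -0.0]
ft_force: [-0.3, -0.2, -0.2]
opening: 0.0854
grip_force: 0.0
```

Emit:
carry_out:
  steps:
    - [0, 0, -1, 0, 0, 0]
    - [0, 0, -3, 0, 0, 0]
    - [0, 0, -4, 0, 0, 0]
    - [0, 0, -4, 0, 0, 0]
    - [0, 0, 0, 0, 0, 0]

```text
t: 18.3
position: [0.5684, 0.0455, 0.2286]
tcp_rot: [0.003, 0.776, 0.631, 0.003]
ft_force: [0.6, -1.0, -0.6]
opening: 0.0854
grip_force: 0.0
```

Emit:
carry_out:
  steps:
    - [0, 0, 0, 0, 0, 0]
    - [0, 0, 0, 0, 0, 0]

```text
t: 18.5
position: [0.5653, 0.0455, 0.2221]
tcp_rot: [-0.0, 0.776, 0.631, -0.0]
ft_force: [-0.7, 0.5, 0.1]
opening: 0.0856
grip_force: 0.0
```

```bash
python3 -c "
from h import *
look(.567,.045,.101,'w_p2',.075)
look(.567,.045,.083,'w_p2',.075)
p,d=manip.snapshot('wrist');W=cloud('wrist',d)
k=(d>0)&(np.hypot(W[...,0]-.566,W[...,1]-.043)<.075)&(W[...,2]>.074)&(W[...,2]<.09)
print('stage outline',rect(W[k][:,:2]))
# handle: dark points near expected place
c=np.array([.566,.0445]);a=-.205;ex=np.array([np.cos(a),np.sin(a)]);ey=np.array([-np.sin(a),np.cos(a)])
h=c-.1*ex-.119*ey;print('handle expected',h.round(4))
k=(d>0)&(np.hypot(W[...,0]-h[0],W[...,1]-h[1])<.05)&(W[...,2]>.035)&(W[...,2]<.075)&(p.max(2)<90)
q=W[k];U=np.c_[(q[:,:2]-c)@ex,(q[:,:2]-c)@ey,q[:,2]];print(len(q),np.percentile(U,[2,50,98],axis=0).round(4).tolist())
plan(h[0],h[1],.2,-.205)
"
```

```text
w_p2 10528 [0.5678 0.0457] (56.2, 86.1) 1.363 z 0.1096 pix [317. 228.]
w_p2 10540 [0.5677 0.0456] (56.2, 86.2) 1.362 z 0.1096 pix [317. 227.]
stage outline (array([0.5669, 0.0447]), (80.3, 104.0), np.float64(1.371))
handle expected [ 0.4439 -0.0517]
1131 [[-0.1028, -0.1467, 0.0461], [-0.0943, -0.1112, 0.0564], [-0.0705, -0.0808, 0.0592]]
t 18.65 TCP [0.5653 0.0455 0.2217] yaw -0.205 shift cm [-11.99  -9.91   2.19] turn [-0.002  0.     0.   ] rows>= 4.0
```

View pics/w_p2.png

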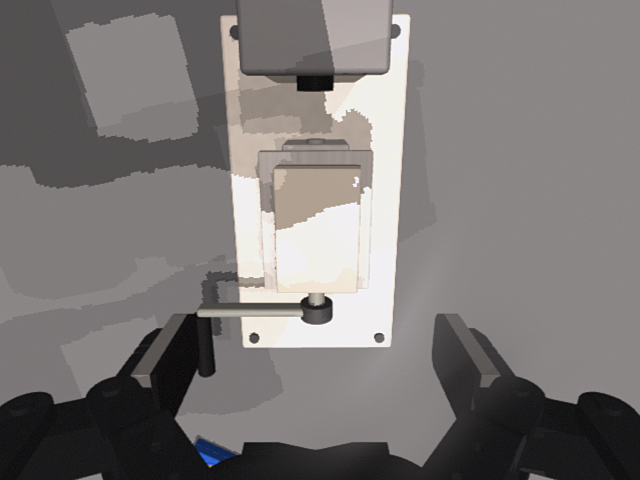

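The tile lies squarely on the cassette: centres within 1.5 mm, top at 0.1096 against 0.109 expected. In the picture it is at (317,228). The handle bar shows at (206,345), and its expected position is (0.444, -0.052).

Emit:
carry_out:
  steps:
    - [-2.4, -2.0, 0.3, 0, 0, 0]
    - [-3.2, -2.6, 0.5, 0, 0, 0]
    - [-3.2, -2.6, 0.5, 0, 0, 0]
    - [-2.2, -1.8, 0.5, 0, 0, 0]
    - [-1.0, -0.86, 0.3, 0, 0, 0]
  gripper: 0.7

```text
t: 19.15
position: [0.4427, -0.0527, 0.2009]
tcp_rot: [-0.001, 0.776, 0.631, -0.001]
ft_force: [-0.1, -0.2, -0.0]
opening: 0.0601
grip_force: 0.0
```

Emit:
carry_out:
  steps:
    - [0, 0, 0, 0, 0, 0]
    - [0, 0, 0, 0, 0, 0]

```text
t: 19.35
position: [0.4458, -0.0517, 0.2017]
tcp_rot: [0.0, 0.776, 0.631, 0.0]
ft_force: [-0.1, 0.2, -0.2]
opening: 0.06
grip_force: 0.0
```

```bash
python3 -c "
from h import *
p,d=manip.snapshot('wrist');W=cloud('wrist',d)
c=np.array([.5665,.0446]);a=-.205;ex=np.array([np.cos(a),np.sin(a)]);ey=np.array([-np.sin(a),np.cos(a)])
h=c-.1*ex-.119*ey
k=(d>0)&(np.hypot(W[...,0]-h[0],W[...,1]-h[1])<.05)&(W[...,2]>.045)&(W[...,2]<.075)
n,L,S,C=cv2.connectedComponentsWithStats(k.astype(np.uint8));print(S[1:,4],C[1:].round())
q=W[k];U=np.c_[(q[:,:2]-c)@ex,(q[:,:2]-c)@ey,q[:,2]]
b=U[(U[:,1]<-.095)];print(len(b),np.percentile(b,[2,50,98],axis=0).round(4).tolist())
plan(h[0],h[1],.031,-.205)
"
```

```text
[2354] [[319. 207.]]
1498 [[-0.1065, -0.1474, 0.0506], [-0.0984, -0.1206, 0.0571], [-0.0909, -0.096, 0.0594]]
t 19.4 TCP [ 0.446  -0.0515  0.2018] yaw -0.2048 shift cm [-0.04 -0.17 17.08] turn [ 0.001 -0.     0.   ] rows>= 4.0
```

Emit:
carry_out:
  steps:
    - [0, -0.1, 3, 0, 0, 0]
    - [0, 0, 4.5, 0, 0, 0]
    - [0, 0, 4.5, 0, 0, 0]
    - [0, 0, 3, 0, 0, 0]
    - [0, 0, 1.5, 0, 0, 0]

```text
t: 19.9
position: [0.444, -0.0508, 0.0341]
tcp_rot: [-0.001, 0.775, 0.631, -0.001]
ft_force: [-0.0, -0.7, 0.6]
opening: 0.0601
grip_force: 0.0
```

Emit:
carry_out:
  steps:
    - [0, 0, 0.5, 0, 0, 0]
    - [0, 0, 0, 0, 0, 0]
    - [0, 0, 0, 0, 0, 0]

```text
t: 20.2
position: [0.4448, -0.0515, 0.0323]
tcp_rot: [0.0, 0.776, 0.631, 0.0]
ft_force: [-0.6, -0.6, -0.2]
opening: 0.0598
grip_force: 0.0
```

Emit:
carry_out:
  steps:
    - [0, 0, 0, 0, 0, 0]
    - [0, 0, 0, 0, 0, 0]
    - [0, 0, 0, 0, 0, 0]
    - [0, 0, 0, 0, 0, 0]
    - [0, 0, 0, 0, 0, 0]
  gripper: 0
  force: 50

```text
t: 20.7
position: [0.4436, -0.0516, 0.032]
tcp_rot: [-0.0, 0.776, 0.631, -0.0]
ft_force: [-3.3, 0.5, 6.1]
opening: 0.0142
grip_force: 48.7
```

Emit:
carry_out:
  steps:
    - [0, 0, 0, 0, 0, 0]
    - [0, 0, 0, 0, 0, 0]
    - [0, 0, 0, 0, 0, 0]

```text
t: 21.0
position: [0.4436, -0.0516, 0.032]
tcp_rot: [-0.0, 0.776, 0.631, -0.0]
ft_force: [-3.3, 0.8, 6.8]
opening: 0.0143
grip_force: 48.7
```

Gripped the bar. Now I'll swing it along the 100 mm arc, slowly and in 0.1 rad rows.

Emit:
carry_out:
  steps:
    - [0, 0.05, -1.0, 0, 0, 0]
    - [0, 0.15, -0.99, 0, 0, 0]
    - [0, 0.25, -0.97, 0, 0, 0]
    - [0, 0.34, -0.94, 0, 0, 0]
    - [0, 0.44, -0.9, 0, 0, 0]

```text
t: 21.5
position: [0.4538, -0.0537, 0.0804]
tcp_rot: [-0.002, 0.776, 0.631, -0.001]
ft_force: [-8.0, 0.9, -5.1]
opening: 0.0141
grip_force: 48.8
```

Emit:
carry_out:
  steps:
    - [0, 0.52, -0.85, 0, 0, 0]
    - [0, 0.6, -0.8, 0, 0, 0]
    - [0, 0.68, -0.73, 0, 0, 0]
    - [0, 0, 0, 0, 0, 0]
    - [0, 0, 0, 0, 0, 0]

```text
t: 22.0
position: [0.4683, -0.0566, 0.1038]
tcp_rot: [-0.004, 0.776, 0.631, -0.003]
ft_force: [-26.3, 2.8, 16.4]
opening: 0.0146
grip_force: 49.5
```

Force on the tool is about 31 N, pointing radially outward, so my arc runs too far inside. I'll ease outward along the radius.

Emit:
carry_out:
  steps:
    - [0, -0.2, -0.2, 0, 0, 0]
    - [0, 0, 0, 0, 0, 0]
    - [0, 0, 0, 0, 0, 0]

```text
t: 22.3
position: [0.4697, -0.057, 0.1061]
tcp_rot: [-0.001, 0.776, 0.631, -0.001]
ft_force: [-12.9, 2.6, 5.4]
opening: 0.014
grip_force: 50.8
```

```bash
python3 -c "
from h import *
plan(.4436,-.0516,.032,-.205); o=manip.get_obs(); print(o['ft_force'].round(1),o['moment'].round(2))
p,d=manip.snapshot('side'); cv2.imwrite('pics/s1.png',cv2.resize(p[120:300,220:420],(800,720),interpolation=cv2.INTER_CUBIC)[60:660,:,::-1])
"
```

```text
t 22.3 TCP [ 0.4697 -0.057   0.1061] yaw -0.205 shift cm [-0.01 -2.64  7.42] turn [-0.003 -0.     0.   ] rows>= 2.0
[-12.9   2.6   5.4] [0.36 1.99 0.05]
```

View pics/s1.png

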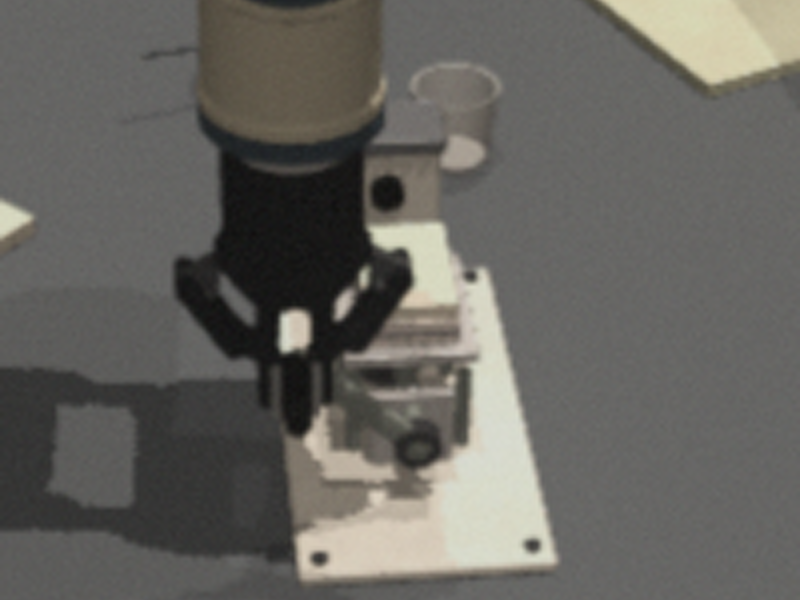

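The crop shows the bar still between the fingers at (297,390), with the stack intact on the raised stage. By the geometry the bar now sits about 12 mm behind the TCP, a slip of about 6 mm. I'll grip harder and continue from θ≈0.75 with a little outward relief.

Emit:
carry_out:
  steps:
    - [0, 0.0, -0.1, 0, 0, 0]
    - [0, 0.6, -0.77, 0, 0, 0]
    - [0, 0.76, -0.64, 0, 0, 0]
    - [0, 0, 0, 0, 0, 0]
  force: 80

```text
t: 22.75
position: [0.4856, -0.0602, 0.1219]
tcp_rot: [-0.0, 0.776, 0.631, 0.0]
ft_force: [-7.2, 4.6, -1.0]
opening: 0.0132
grip_force: 79.1
```

Emit:
carry_out:
  steps:
    - [0, 0.82, -0.55, 0, 0, 0]
    - [0, 0.88, -0.46, 0, 0, 0]
    - [0, 0, 0, 0, 0, 0]

```text
t: 23.05
position: [0.5012, -0.0635, 0.1321]
tcp_rot: [-0.001, 0.776, 0.631, -0.001]
ft_force: [-14.7, 4.7, 13.0]
opening: 0.0131
grip_force: 78.7
```

Emit:
carry_out:
  steps:
    - [0, 0.92, -0.36, 0, 0, 0]
    - [0, 0.96, -0.27, 0, 0, 0]
    - [0, 0, 0, 0, 0, 0]

```text
t: 23.35
position: [0.5216, -0.0684, 0.139]
tcp_rot: [0.001, 0.775, 0.631, 0.0]
ft_force: [-8.3, -2.2, 17.3]
opening: 0.013
grip_force: 81.3
```

Emit:
carry_out:
  steps:
    - [0, 0.8, -0.3, 0, 0, 0]
    - [0, 0.9, -0.15, 0, 0, 0]
    - [0, 0, 0, 0, 0, 0]
    - [0, 0, 0, 0, 0, 0]

```text
t: 23.75
position: [0.5376, -0.0721, 0.1427]
tcp_rot: [0.001, 0.776, 0.631, -0.0]
ft_force: [-2.4, 7.0, -6.6]
opening: 0.0125
grip_force: 79.3
```

```bash
python3 -c "
from h import *
o,pp,M=pose();c=np.array([.5665,.0446]);a=-.205;ex=np.array([np.cos(a),np.sin(a)])
print(pp.round(4),'TCP unit x',((pp[:2]-c)@ex).round(4),o['ft_force'].round(1),o['grip_force'])
p,d=manip.snapshot('side'); cv2.imwrite('pics/s2.png',cv2.resize(p[120:300,220:420],(800,720),interpolation=cv2.INTER_CUBIC)[60:660,:,::-1])
W=cloud('side',d);ey=np.array([-np.sin(a),np.cos(a)])
U=np.stack([(W[...,:2]-c)@ex,(W[...,:2]-c)@ey,W[...,2]],-1)
k=(d>0)&(abs(U[...,1]+.085)<.012)&(abs(U[...,0])<.09)&(U[...,2]>.06)&(U[...,2]<.13);q=U[k]
print('arm',len(q)); 
for z in np.arange(.06,.13,.01):
    b=q[(q[:,2]>=z)&(q[:,2]<z+.01)]
    if len(b)>3: print(z.round(2),len(b),b.mean(0).round(4),b[:,0].min().round(3),b[:,0].max().round(3))
k=(d>0)&(abs(U[...,1])<.07)&(abs(U[...,0])<.05)&(U[...,2]>.117)&(U[...,2]<.13);print('tile top z',np.median(U[k][:,2]).round(4),rect(U[k][:,:2]))
"
```

```text
[ 0.5376 -0.0721  0.1427] TCP unit x -0.0045 [-2.4  7.  -6.6] 79.32067036628723
arm 113
0.06 34 [-0.0026 -0.0897  0.0648] -0.011 0.008
0.07 24 [-0.0032 -0.0889  0.0757] -0.011 0.004
0.08 18 [-0.0042 -0.0889  0.0847] -0.011 0.003
0.09 25 [-0.005  -0.0901  0.0945] -0.011 0.003
0.1 9 [-0.0088 -0.0889  0.105 ] -0.011 -0.006
tile top z 0.1223 (array([-0.0072, -0.0021]), (44.3, 89.0), np.float64(1.557))
```

View pics/s2.png

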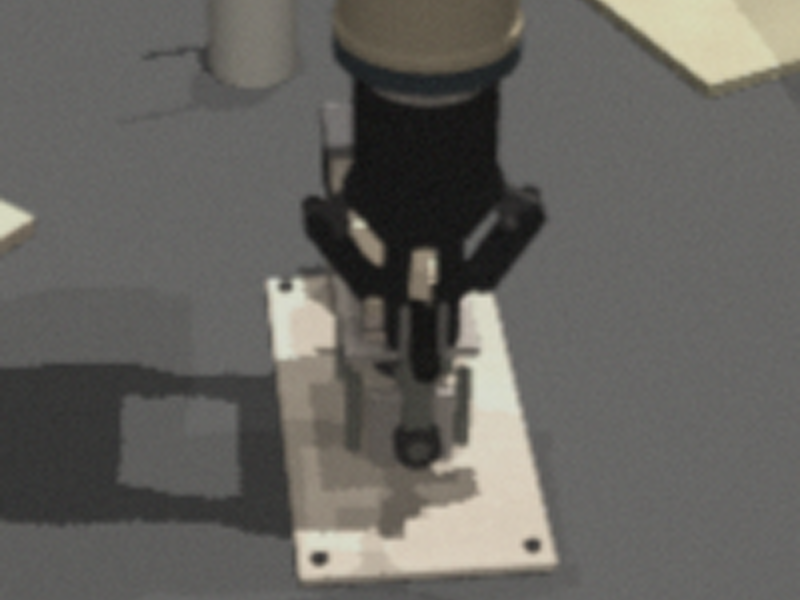

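The side crop shows the arm essentially upright above the hub at (418,440), with the bar at (425,340). I'll make a small nudge, let it settle, and check the stack from the scene camera.

Emit:
carry_out:
  steps:
    - [0, 0.3, 0.05, 0, 0, 0]
    - [0, 0, 0, 0, 0, 0]
    - [0, 0, 0, 0, 0, 0]
    - [0, 0, 0, 0, 0, 0]
    - [0, 0, 0, 0, 0, 0]

```text
t: 24.3
position: [0.5408, -0.0728, 0.1428]
tcp_rot: [0.002, 0.776, 0.631, 0.0]
ft_force: [-5.5, -13.3, 6.7]
opening: 0.0127
grip_force: 80.6
```

```bash
python3 -c "
from h import *
o,pp,M=pose();c=np.array([.5665,.0446]);a=-.205;ex=np.array([np.cos(a),np.sin(a)]);ey=np.array([-np.sin(a),np.cos(a)])
print('TCP',pp.round(4),'unit x',((pp[:2]-c)@ex).round(4),o['ft_force'].round(1),o['grip_force'],np.abs(o['qvel']).max())
for n in('scene','wrist'):
    m=manip.camera_model(n);p,d=manip.snapshot(n);W=cloud(n,d,m);U=np.stack([(W[...,:2]-c)@ex,(W[...,:2]-c)@ey,W[...,2]],-1)
    for t,a0,b0 in(('tile',.118,.132),('stage',.088,.1)):
        k=(d>0)&(abs(U[...,1]-.005)<.062)&(abs(U[...,0])<.05)&(U[...,2]>a0)&(U[...,2]<b0)
        print(n,t,k.sum(),rect(U[k][:,:2]) if k.sum()>20 else '',np.median(U[k][:,2]).round(4))
"
```

```text
TCP [ 0.5408 -0.0728  0.1428] unit x -0.0013 [ -5.5 -13.3   6.7] 80.55963635444641 0.06620015618403062
scene tile 618 (array([-0.0015, -0.0025]), (58.6, 87.3), np.float64(1.547)) 0.1251
scene stage 301 (array([-0.0003, -0.0032]), (79.8, 106.9), np.float64(-1.543)) 0.096
wrist tile 17296 (array([ 0.0009, -0.0234]), (38.9, 56.4), np.float64(-0.001)) 0.1236
wrist stage 6962 (array([ 0.0004, -0.0249]), (54.5, 80.3), np.float64(0.003)) 0.0946
```

Emit:
carry_out:
  steps:
    - [0, 0, 0, 0, 0, 0]
    - [0, 0, 0, 0, 0, 0]
    - [0, 0, 0, 0, 0, 0]
    - [0, 0, 0, 0, 0, 0]
    - [0, 0, 0, 0, 0, 0]

```text
t: 24.9
position: [0.5408, -0.0729, 0.1428]
tcp_rot: [0.002, 0.776, 0.631, 0.0]
ft_force: [-8.4, -22.7, 10.6]
opening: 0.0133
grip_force: 81.2
```

Emit:
carry_out:
  steps:
    - [0, 0, 0, 0, 0, 0]
    - [0, 0, 0, 0, 0, 0]
    - [0, 0, 0, 0, 0, 0]
    - [0, 0, 0, 0, 0, 0]
    - [0, 0, 0, 0, 0, 0]

```text
t: 25.4
position: [0.5408, -0.0729, 0.1428]
tcp_rot: [0.002, 0.776, 0.631, 0.0]
ft_force: [-7.6, -21.2, 12.3]
opening: 0.0129
grip_force: 81.3
```

There's a steady 22 N along the bar axis, which is side load from a slight yaw mismatch. I'll relieve it before handing in.

Emit:
carry_out:
  steps:
    - [-0.12, 0, -0.08, 0, 0, 0]
    - [0, 0, 0, 0, 0, 0]
    - [0, 0, 0, 0, 0, 0]
    - [0, 0, 0, 0, 0, 0]
    - [0, 0, 0, 0, 0, 0]

```text
t: 25.9
position: [0.54, -0.0729, 0.1427]
tcp_rot: [0.001, 0.776, 0.631, 0.0]
ft_force: [-5.9, -12.3, 10.1]
opening: 0.0125
grip_force: 81.5
```

Emit:
carry_out:
  steps:
    - [0, 0, 0, 0, 0, 0]
    - [0, 0, 0, 0, 0, 0]
    - [0, 0, 0, 0, 0, 0]
    - [0, 0, 0, 0, 0, 0]
    - [0, 0, 0, 0, 0, 0]

```text
t: 26.4
position: [0.54, -0.0728, 0.1427]
tcp_rot: [0.001, 0.776, 0.631, 0.0]
ft_force: [-1.0, 10.2, 8.4]
opening: 0.0131
grip_force: 81.1
```

```bash
python3 -c "
from h import *
o=manip.get_obs();print(o['grip_force'],o['ft_force'].round(1),np.abs(o['qvel']).max());print(manip.job_done())"
```

```text
81.0811972618103 [-1.  10.2  8.4] 0.05307045706297342
the job is handed in; nothing more can be done
None
```

I handed the job in at about 26 s of the 69 s allowed, with no verdict returned: by camera, the cassette and tile are stacked squarely on the raised stage, within about 3 mm of centre, and the gripper is holding the lever upright at about 80 N.

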